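# Space two shaft rests with a gap gauge

### The job

Space the two black shaft rests on the inspection plate with the steel gap gauge that has one thick and one thin leg: hold it thick leg towards the end stop, straddle the rest nearer the stop and drag it until the thick leg reaches the stop, then do the same with the other rest up to the first, so that both gaps are equal (about 44 mm) and the rests square to the row. Touch the rests with the gauge only, not with the fingers, and finally stand the gauge upright on the bench, off the plate. Leave the gauge with two equal thin legs and the other items alone.

Things in the scene. Friction and masses are not known exactly. Their poses are not given: they have to be found in the camera images.
- gauge_grip (a point): Centre of the grip block (30 x, 24 y, 44 high mm) of the loose steel U-shaped gauge, 0.3 kg, 62 mm above its feet. z up, +y from thick to thin leg. Along y from here: thick leg -37 to -9 mm, slot -9 to +27, thin leg +27 to +37; legs 60 wide in x, 40 high, bridge 30 wide. Slot 30 high; block 40 to 84 above the feet. A like gauge with two 10 mm legs stands near: not that one.
- stop (a point): Foot of the end stop's face, at its middle, level with the plate's top (10 mm above the bench). Fixed aluminium plate 190 x 320 mm; the stop is a bar across one end, 22 mm high, 20 thick. +y points from the face along the row over the plate (300 mm of it), x along the face, z up.
- rest1_mid (a point): Shaft rest nearer the stop: loose black plastic bar on the plate, 160 mm (x, across the row) x 20 mm (y), 14 mm high, 22 mm at its two end horns (116 mm between them), 0.12 kg, slides freely. Point at its mid length and thickness, 11 mm above its underside. Starts over 60 mm clear of the stop, within 5 degrees of square.
- rest2_mid (a point): Shaft rest farther from the stop, like the first; point at mid length and thickness, 11 mm above its underside. Starts 55 to 120 mm clear of the first. With the gauge dragged home the gap is 44 mm: 54 mm from the stop's face to the first rest's middle, 64 mm from rest middle to rest middle.

How it is judged:
On the way, in this order (a step that is already met when the one before it is completed fails the run):
1. the gauge straddles the rest nearer the stop, thick leg towards the stop, with that rest 34 to 54 mm clear of the stop (y of gauge_grip in the frame of rest1_mid between -0.03 and 0 m and x of gauge_grip in the frame of rest1_mid between -0.06 and 0.06 m and z of gauge_grip in the frame of rest1_mid between 0.03 and 0.068 m and angle between the y axis of gauge_grip and the y axis of stop, either way round below 0.2 rad and y of rest1_mid in the frame of stop between 0.044 and 0.064 m), for 0.15 s.
2. the gauge straddles the other rest, thick leg towards the stop, with that rest 34 to 54 mm clear of the first (y of gauge_grip in the frame of rest2_mid between -0.03 and 0 m and x of gauge_grip in the frame of rest2_mid between -0.06 and 0.06 m and z of gauge_grip in the frame of rest2_mid between 0.03 and 0.068 m and angle between the y axis of gauge_grip and the y axis of stop, either way round below 0.2 rad and y of rest1_mid in the frame of stop between 0.044 and 0.064 m and y of rest2_mid in the frame of rest1_mid between 0.054 and 0.074 m), for 0.15 s.
At the end, for the whole second after the job is handed in: Both rests lie flat on the plate at rest, within 10 degrees of square to the row and 50 mm of its centre line, the clear gaps stop-to-rest and rest-to-rest each 44 mm within 10 mm; the gauge stands upright (within 10 degrees) on the bench, off the plate, released and still (y of rest1_mid in the frame of stop between 0.044 and 0.064 m and y of rest2_mid in the frame of rest1_mid between 0.054 and 0.074 m and angle between the x axis of each of rest1_mid, rest2_mid and the x axis of stop, either way round below 0.175 rad and angle between each of rest1_mid, rest2_mid's own z axis and vertical below 0.1 rad and x of rest1_mid in the frame of stop between -0.05 and 0.05 m and z of rest1_mid in the frame of stop between 0.005 and 0.018 m and x of rest2_mid in the frame of stop between -0.05 and 0.05 m and z of rest2_mid in the frame of stop between 0.005 and 0.018 m and height (world z) of gauge_grip between 0.055 and 0.067 m and angle between gauge_grip's own z axis and vertical below 0.17 rad and linear speed of each of rest1, rest2, gauge below 0.02 m/s); the robot touches nothing.
It fails at once if a rest is pushed by the fingers or the arm (over 2 N) (contact force between any of the fingers, the arm and rest1 above 2 N or contact force between any of the fingers, the arm and rest2 above 2 N).
It fails at once if the equal-legged gauge, the steel shaft or the brass plug is moved more than 30 mm (distance of any of thin_gauge, shaft, plug from where it was at the start of the episode above 0.03 m).
It also fails if it takes over 58 s, if anything falls off the work surface, if the arm or the gripper's body presses on something with over 40 N, if the wrist force passes 120 N, or if a joint passes its speed limit or range.

### The arm

A 7-joint arm with a two-finger parallel gripper is mounted at the origin on the work surface. World frame = base frame: x ahead of the robot, y to its left, z up, the work surface at z = 0. Lengths are in m, angles in rad, forces in N, time in s.
With the tool pointing down it reaches from about 0.4 to 0.85 m from the base axis. Payload 10.4 kg.
Tool frame: the origin (TCP) lies on the front face of the gripper's body, between the roots of the fingers; the fingertips stand 70 mm ahead of it and the grasp point (between the pads) lies manip.grasp_offset ahead of it (manip.grasp_offset is the distance from the TCP to the grasp point, in m); z points along the fingers, y is the line along which they close (so a half turn about z gives the same grasp; the last joint's range is limited). The gripper opens to 87 mm and grips with 3 to 60 N. Pads are 19 mm wide; open, the fingers measure 117 mm over their backs; the gripper's body (75 mm by 190 mm) begins 51 mm behind the grasp point.
Start: joints at [1.146, 0.332, -0.065, 1.46, 0.022, 1.35, -0.088], TCP at [0.244, -0.575, 0.292] pointing down, gripper open.
Joint ranges: [-2.6, 2.6], [-0.5, 2.12], [-1.47, 1.34], [0.16, 2.42], [-1.27, 4.41], [0.06, 2.06], [-2.6, 2.6]. Speed limits (rad/s): [2.22, 2.22, 2.79, 2.79, 3.14, 3.14, 3.14].

### API

Orientations are given as a rotation vector (axis times angle).
In Python, from rig import manip, capture, camera_model gives the robot as it stands. The module is installed in compiled form; this text tells all that it offers.
- The arm moves only by the tool move_arm, never from a script. Its argument "rows" is a list of rows, each a list of 4 numbers: the shift along the tool's x, y, z in m, then the turn about the tool's z in degrees. In form: [[tx, ty, tz, spin], ...]. A call has 1 to 5 rows; each row is the pose to reach, as a shift and turn from the pose commanded when the call began, along the tool's axes at that moment; what a row does not reach only later rows make up. A row lasts 1/12 s, in which the tool goes at most 41.7 mm and 7.16 degrees, less where a joint would pass 70% of its speed; a pose out of reach is approached as far as the arm can. A call with a gripper value outside its range is refused whole. "hand" is the finger opening in m, from 0 to 0.087, set as the call begins (left out, the last holds). The fingers move at their own pace and stop on an object; "newtons" is the grip in N (left out, the last holds). Time passes only in rows, so rows that repeat a pose let the fingers close. It gives the time, the measured TCP pose, the force, the opening and the grip force at its end, in the units of the state.
- manip.observe(): the state, without advancing time (a new reading comes with each control period).
- capture(name): name is "scene" or "top" or "wrist"; returns the picture (384x512x3 uint8, red, green, blue); there is no depth.
- camera_model(name): a dict with "mtx" (3x3 intrinsics, pixels), "rvec" (rotation vector, rad) and "tvec" (3), from world to camera coordinates, as OpenCV has them. Camera axes: x right, y down, z forward; pixel columns grow to the right and rows downward; lengths in m; the calibration is good to about 2 mm. A picture is of the moment at which its call begins: read the wrist's pose just before it. camera_model takes no time and is no camera call; for the wrist camera it gives the pose at the moment of the call.
- manip.hand_in(): hands the job in; it is judged then, once.
The state is a dict: "time_s": time; "q": joint angles; "joint_velocities": joint speeds; "joint_torque": joint torques, N m; "eef_pos": TCP position; "tool_rot": TCP orientation; "force": force on the tool from outside, world axes, zero at the start; "wrist_torque": the same for the moment, N m; "finger_gap": finger opening in m; "gripper_force": force on a finger pad.
Only numpy, scipy, OpenCV 4.12 (cv2) and the standard library are available. Lean on these libraries where they do the work, as an engineer would, in place of code of your own. Each camera call takes 0.05 s, during which the arm holds its last target. There are 200 camera calls.

## Working session

There is one attempt and no reset: what is moved stays moved. The work goes in short steps, Python scripts to look and compute and a tool call to move; the robot and the scene stay as the last step left them, time stands still between calls to the robot, and variables do not carry over. Pictures are saved under pics/ and viewed, at most 10 in all, crops included, and the job is handed in when it is done.

Besides the shell and the picture viewer there is one more tool, called after "Request:" by a JSON object that holds its "api" and its "payload", one argument or row to a line. move_arm: Moves the arm, as the interface text tells. Its arguments: {"type":"object","properties":{"rows":{"type":"array"},"hand":{"type":"number"},"newtons":{"type":"number"}},"required":["rows"]}

```bash
mkdir -p pics; python3 - <<'E'
from rig import manip,capture,camera_model
import cv2
print(manip.observe(), manip.grasp_offset)
for n in("top","scene"):
    cv2.imwrite(f"pics/{n}0.png",cv2.resize(capture(n)[:,:,::-1],(800,600),interpolation=cv2.INTER_CUBIC)); print(camera_model(n))
E
```

```text
{'time_s': 0.0, 'q': array([ 1.14638847,  0.33287131, -0.06469731,  1.46092635,  0.02159556,
        1.34995045, -0.0885247 ]), 'joint_velocities': array([-1.42991056e-03,  3.15694458e-05,  2.01694666e-04, -4.05184432e-04,
        6.92866355e-04, -1.22596856e-04,  1.57844639e-03]), 'joint_torque': array([ 1.36960789e-04, -6.23256683e+01,  2.49757385e-02, -3.89893234e+01,
       -6.13008603e-02,  3.99174029e-02,  1.25807346e-04]), 'eef_pos': array([ 0.24430788, -0.57494928,  0.29146138]), 'tool_rot': array([-3.07701922e+00, -6.26626823e-01,  5.58660787e-04]), 'force': array([-0.21503535, -0.16550944, -0.49775247]), 'wrist_torque': array([-0.07044333,  0.00587352,  0.01690818]), 'gripper_force': 0.0, 'finger_gap': 0.08731330778208653} 0.051
{'mtx': array([[383.43764625,   0.        , 252.41220248],
       [  0.        , 383.43764625, 189.19256144],
       [  0.        ,   0.        ,   1.        ]]), 'rvec': array([ 2.18170809, -2.12385673,  0.11053276]), 'tvec': array([0.04433766, 0.55012981, 0.79133353])}
{'mtx': array([[467.05937961,   0.        , 263.8921423 ],
       [  0.        , 467.05937961, 186.63986403],
       [  0.        ,   0.        ,   1.        ]]), 'rvec': array([ 1.80584065,  2.0124632 , -0.58987895]), 'tvec': array([ 0.02621167, -0.44915209,  1.42475415])}
```

View pics/top0.png

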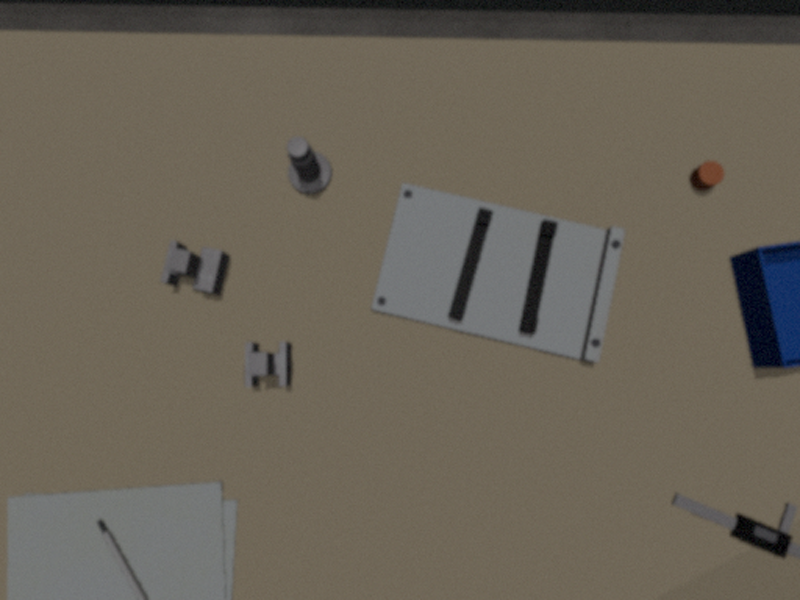

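View pics/scene0.png

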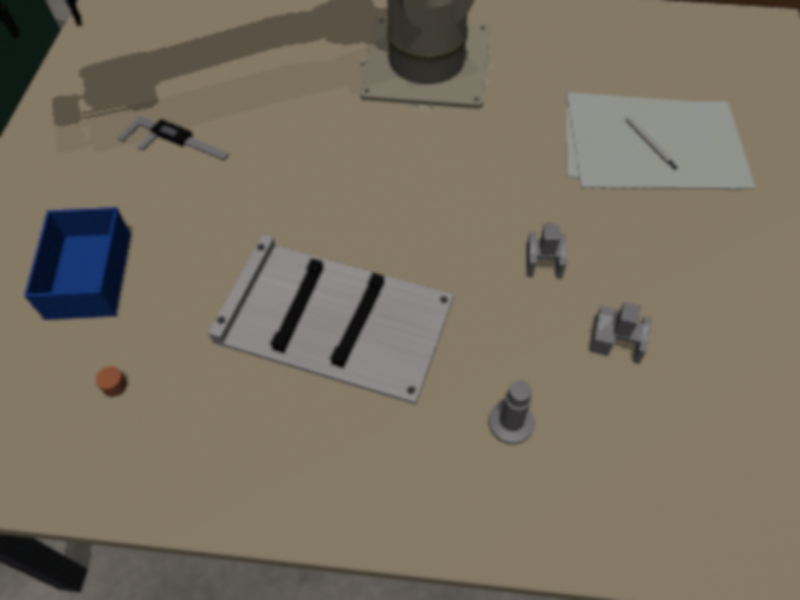

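The top view shows the thick/thin gauge at (195,268) with its thick leg on the right, and the equal-legged one at (268,365). The stop is at the plate's right end (603,295), rest1 at (538,278) and rest2 at (470,265).

```bash
cat > h.py <<'E'
import numpy as np,cv2
from rig import manip,capture,camera_model
from scipy.spatial.transform import Rotation as R
def bp(cm,uv,z):
    Rm=cv2.Rodrigues(cm["rvec"])[0];C=-Rm.T@cm["tvec"]
    d=Rm.T@np.linalg.inv(cm["mtx"])@np.array([*uv,1.]);return C+d*(z-C[2])/d[2]
def top(u,v,z): return bp(camera_model("top"),((u+.5)/1.5625-.5,(v+.5)/1.5625-.5),z)
E
python3 - <<'E'
from h import *
np.set_printoptions(precision=4,suppress=True)
P=dict(block=(183,262,.084),thick=(211,271,.04),thicktopR1=(221,251,.04),thicktopR2=(214,294,.04),
 thin=(268-10,364,.084),pc1=(405,185,.01),pc2=(374,310,.01),stopT=(624,229,.032),stopB=(597,361,.032),faceT=(608,229,.032),faceB=(584,359,.032),
 r1T=(549,222,.032),r1B=(528,333,.032),r2T=(485,210,.032),r2B=(456,319,.032),shaft=(310,175,0),plug=(708,175,.03))
for k,v in P.items(): print(k,top(*v))
s=manip.observe(); print(R.from_rotvec(s["tool_rot"]).as_matrix())
E
```

```text
block [0.58   0.3357 0.084 ]
thick [0.5758 0.3128 0.04  ]
thicktopR1 [0.6041 0.3007 0.04  ]
thicktopR2 [0.5441 0.3066 0.04  ]
thin [0.4506 0.2303 0.084 ]
pc1 [0.7133 0.0491 0.01  ]
pc2 [0.5307 0.0881 0.01  ]
stopT [ 0.6506 -0.2566  0.032 ]
stopB [ 0.4673 -0.2171  0.032 ]
faceT [ 0.6501 -0.2345  0.032 ]
faceB [ 0.4695 -0.1996  0.032 ]
r1T [ 0.6581 -0.1529  0.032 ]
r1B [ 0.5027 -0.124   0.032 ]
r2T [ 0.6731 -0.0638  0.032 ]
r2B [ 0.5192 -0.0257  0.032 ]
shaft [0.7283 0.189  0.    ]
plug [ 0.7314 -0.3759  0.03  ]
[[ 0.9203  0.3911 -0.0005]
 [ 0.3911 -0.9203  0.0011]
 [-0.     -0.0012 -1.    ]]
```

Request:
{"api": "move_arm", "payload": {
  "rows": [
    [0.0274,-0.0292,0,0],
    [0.0548,-0.0584,0,0],
    [0.0822,-0.0876,0,0],
    [0.1096,-0.1168,0,0],
    [0.137,-0.146,0,0]
  ],
  "hand": 0.087
}}

```text
time_s: 0.52
eef_pos: [0.3136, -0.3853, 0.2919]
tool_rot: [-3.078, -0.627, 0.001]
force: [1.0, -0.4, 0.7]
finger_gap: 0.0874
gripper_force: 0.0
```

Request:
{"api": "move_arm", "payload": {
  "rows": [
    [0.0274,-0.0292,0,0],
    [0.0548,-0.0584,0,0],
    [0.0822,-0.0876,0,0],
    [0.1096,-0.1168,0,0],
    [0.137,-0.146,0,0]
  ]
}}

```text
time_s: 0.93
eef_pos: [0.3825, -0.1974, 0.2921]
tool_rot: [3.078, 0.627, -0.0]
force: [0.1, 0.2, 0.4]
finger_gap: 0.0867
gripper_force: 0.0
```

Request:
{"api": "move_arm", "payload": {
  "rows": [
    [0.0274,-0.0292,0,0],
    [0.0548,-0.0584,0,0],
    [0.0822,-0.0876,0,0],
    [0.1096,-0.1168,0,0],
    [0.137,-0.146,0,0]
  ]
}}

```text
time_s: 1.35
eef_pos: [0.4514, -0.0094, 0.2923]
tool_rot: [3.078, 0.626, 0.0]
force: [1.6, -0.3, -0.5]
finger_gap: 0.0868
gripper_force: 0.0
```

Request:
{"api": "move_arm", "payload": {
  "rows": [
    [0.0274,-0.0292,0,0],
    [0.0548,-0.0584,0,0],
    [0.0822,-0.0876,0,0],
    [0.1096,-0.1168,0,0],
    [0.137,-0.146,0,0]
  ]
}}

```text
time_s: 1.77
eef_pos: [0.5208, 0.1781, 0.2921]
tool_rot: [3.078, 0.625, 0.0]
force: [1.1, -0.1, 0.0]
finger_gap: 0.0871
gripper_force: 0.0
```

Request:
{"api": "move_arm", "payload": {
  "rows": [
    [0.0274,-0.0292,0,6],
    [0.0548,-0.0584,0,12],
    [0.0822,-0.0876,0,18],
    [0.1096,-0.1168,0,24],
    [0.1155,-0.124,0,28.6]
  ]
}}

```text
time_s: 2.18
eef_pos: [0.5772, 0.3419, 0.2903]
tool_rot: [-3.136, 0.153, 0.005]
force: [-0.7, 0.7, -0.1]
finger_gap: 0.0869
gripper_force: 0.0
```

```bash
cat >> h.py <<'E'
np.set_printoptions(precision=4,suppress=True)
def rel(x,y,z,yaw):
    "yaw: wanted world angle (deg) of tool y; z: TCP height"
    s=manip.observe();M=R.from_rotvec(s["tool_rot"]).as_matrix()
    a=np.degrees(np.arctan2(M[1,1],M[0,1])); sp=-(yaw-a); sp=(sp+180)%360-180
    print("t",round(s["time_s"],2),"pos",s["eef_pos"],"yaw",round(a,2),"F",s["force"],"gap",s["finger_gap"],"-> shift",M.T@(np.array([x,y,z])-s["eef_pos"]),"spin",sp)
E
python3 - <<'E'
from h import *
rel(.579,.336,.113,-95.6)
cm=camera_model("wrist"); print(cm); im=capture("wrist")
cv2.imwrite("pics/w1.png",cv2.resize(im[:,:,::-1],(800,600),interpolation=cv2.INTER_CUBIC))
np.savez("w1.npz",**cm)
E
```

```text
t 2.18 pos [0.5772 0.3419 0.2903] yaw -95.59 F [-0.6541  0.6547 -0.0787] gap 0.08686497953426325 -> shift [0.003  0.0061 0.1773] spin 0.011651355223818882
{'mtx': array([[297.3055,   0.    , 253.7662],
       [  0.    , 297.3055, 191.5388],
       [  0.    ,   0.    ,   1.    ]]), 'rvec': array([-1.993 ,  2.1954,  0.276 ]), 'tvec': array([0.3975, 0.4959, 0.5196])}
```

View pics/w1.png

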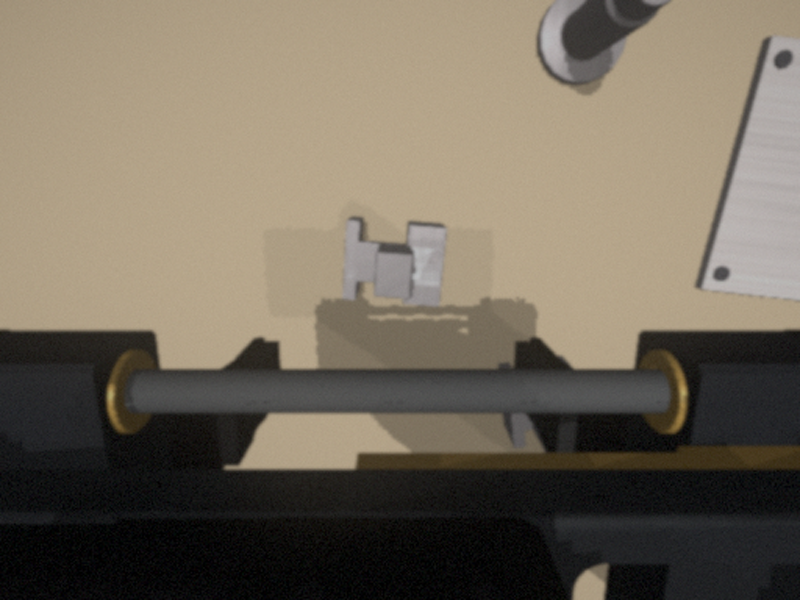

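The wrist view shows the gauge: block top about (376–413, 251–297), thick leg's right edge (445,226)–(441,304), thin leg's left edge (348,218)–(343,298).

```bash
python3 - <<'E'
from h import *
cm=dict(np.load("w1.npz"))
f=lambda u,v,z:bp(cm,((u+.5)/1.5625-.5,(v+.5)/1.5625-.5),z)
for n,p in dict(b1=(377,251,.084),b2=(413,252,.084),b3=(410,298,.084),b4=(374,294,.084),k1=(445,226,.04),k2=(441,304,.04),n1=(348,218,.04),n2=(343,298,.04),pc1=(769,38,.01),pc2=(698,287,.01)).items(): print(n,f(*p))
E
```

```text
b1 [0.6018 0.3534 0.084 ]
b2 [0.5989 0.3303 0.084 ]
b3 [0.5685 0.335  0.084 ]
b4 [0.5735 0.3585 0.084 ]
k1 [0.6092 0.3044 0.04  ]
k2 [0.5505 0.3117 0.04  ]
n1 [0.6219 0.3746 0.04  ]
n2 [0.5624 0.3857 0.04  ]
pc1 [0.7184 0.0584 0.01  ]
pc2 [0.5365 0.0983 0.01  ]
```

Request:
{"api": "move_arm", "payload": {
  "rows": [
    [0.0086,-0.003,0.03,3],
    [0.0086,-0.003,0.06,3],
    [0.0086,-0.003,0.09,3],
    [0.0086,-0.003,0.09,3],
    [0.0086,-0.003,0.09,3]
  ]
}}

```text
time_s: 2.65
eef_pos: [0.5867, 0.3367, 0.2013]
tool_rot: [3.131, -0.234, -0.004]
force: [0.5, 0.7, 1.3]
finger_gap: 0.0871
gripper_force: 0.0
```

```bash
python3 - <<'E'
from h import *
rel(.586,.344,.113,-98.5)
cm=camera_model("wrist"); im=capture("wrist")
cv2.imwrite("pics/w2.png",cv2.resize(im[100:300,100:400,::-1],(750,500),interpolation=cv2.INTER_CUBIC))
np.savez("w2.npz",**cm)
E
```

```text
t 2.65 pos [0.5867 0.3367 0.2013] yaw -98.55 F [0.5431 0.707  1.2852] gap 0.08713508451113487 -> shift [-0.0016 -0.0073  0.0883] spin -0.05268013082539369
```

View pics/w2.png

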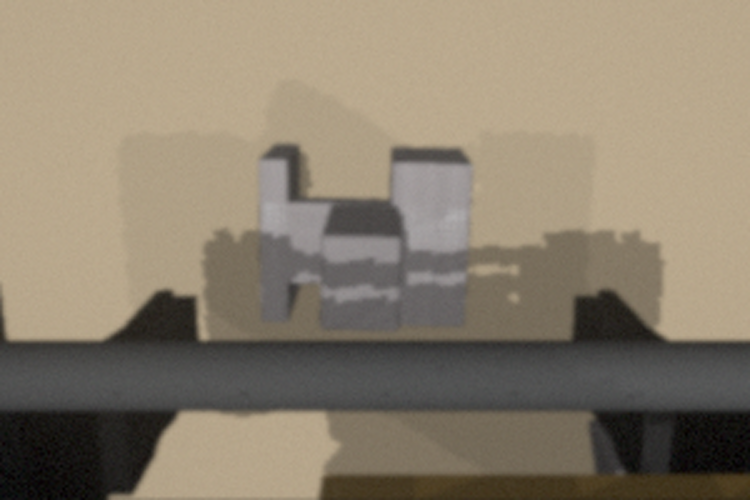

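Crop (2.5×, offset 100,100): block top (322,236),(401,237),(400,328),(320,328); thick leg's right edge (470,164)–(465,326), thin leg's left edge (261,158)–(260,320).

```bash
python3 - <<'E'
from h import *
cm=dict(np.load("w2.npz"))
f=lambda u,v,z:bp(cm,((u+.5)/2.5-.5+100,(v+.5)/2.5-.5+100),z)
for n,p in dict(b1=(322,236,.084),b2=(401,237,.084),b3=(400,328,.084),b4=(320,328,.084),k1=(470,164,.04),k2=(465,326,.04),n1=(261,158,.04),n2=(260,320,.04)).items(): print(n,f(*p))
E
```

```text
b1 [0.6009 0.3535 0.084 ]
b2 [0.5972 0.3307 0.084 ]
b3 [0.5691 0.335  0.084 ]
b4 [0.5727 0.359  0.084 ]
k1 [0.6079 0.304  0.04  ]
k2 [0.5489 0.3131 0.04  ]
n1 [0.6207 0.3751 0.04  ]
n2 [0.5623 0.3867 0.04  ]
```

Request:
{"api": "move_arm", "payload": {
  "rows": [
    [-0.0028,-0.0075,0.01,0.5],
    [-0.0028,-0.0075,0.035,0.5],
    [-0.0028,-0.0075,0.06,0.5],
    [-0.0028,-0.0075,0.085,0.5],
    [-0.0028,-0.0075,0.085,0.5]
  ]
}}

```text
time_s: 3.12
eef_pos: [0.5846, 0.3447, 0.115]
tool_rot: [3.129, -0.248, -0.004]
force: [-1.1, -0.4, -0.7]
finger_gap: 0.0871
gripper_force: 0.0
```

Request:
{"api": "move_arm", "payload": {
  "rows": [
    [0,0,0,0],
    [0,0,0,0],
    [0,0,0,0],
    [0,0,0,0],
    [0,0,0,0]
  ],
  "hand": 0.01,
  "newtons": 50
}}

```text
time_s: 3.53
eef_pos: [0.5859, 0.3461, 0.1187]
tool_rot: [-3.131, 0.249, -0.003]
force: [-0.9, -0.1, -0.1]
finger_gap: 0.0612
gripper_force: 0.0
```

Request:
{"api": "move_arm", "payload": {
  "rows": [
    [0,0,0,0],
    [0,0,0,0],
    [0,0,0,0]
  ]
}}

```text
time_s: 3.78
eef_pos: [0.5854, 0.3459, 0.1173]
tool_rot: [3.132, -0.249, 0.0]
force: [-0.0, -0.6, -0.3]
finger_gap: 0.0416
gripper_force: 0.0
```

Request:
{"api": "move_arm", "payload": {
  "rows": [
    [0,0,0,0],
    [0,0,0,0],
    [0,0,0,0],
    [0,0,0,0],
    [0,0,0,0]
  ]
}}

```text
time_s: 4.2
eef_pos: [0.5855, 0.3456, 0.1172]
tool_rot: [3.131, -0.249, -0.0]
force: [-1.3, -1.1, 0.7]
finger_gap: 0.0236
gripper_force: 50.0
```

Request:
{"api": "move_arm", "payload": {
  "rows": [
    [0,0,0,0],
    [0,0,0,0],
    [0,0,0,0],
    [0,0,0,0]
  ]
}}

```text
time_s: 4.53
eef_pos: [0.5855, 0.3456, 0.1172]
tool_rot: [3.131, -0.249, 0.0]
force: [-0.6, -1.6, 0.1]
finger_gap: 0.0237
gripper_force: 50.0
```

Request:
{"api": "move_arm", "payload": {
  "rows": [
    [0,0,-0.02,0],
    [0,0,-0.04,0],
    [0,0,-0.065,0],
    [0,0,-0.09,0],
    [0,0,-0.09,0]
  ]
}}

```text
time_s: 4.95
eef_pos: [0.5866, 0.3476, 0.2125]
tool_rot: [-3.127, 0.248, -0.009]
force: [1.0, 0.8, -1.1]
finger_gap: 0.0238
gripper_force: 50.0
```

```bash
python3 - <<'E'
from h import *
rel(.62,0,.21,-101.7)
E
```

```text
t 4.95 pos [0.5866 0.3476 0.2125] yaw -99.06 F [ 0.981   0.8453 -1.1021] gap 0.023765103198332634 -> shift [0.0877 0.338  0.0011] spin 2.640550041040882
```

Request:
{"api": "move_arm", "payload": {
  "rows": [
    [-0.0015,0.036,-0.009,0],
    [-0.003,0.0725,-0.018,0],
    [-0.0045,0.109,-0.027,0],
    [-0.006,0.1453,-0.036,0],
    [-0.0075,0.1816,-0.045,0]
  ]
}}

```text
time_s: 5.37
eef_pos: [0.5484, 0.1662, 0.2513]
tool_rot: [3.132, -0.248, -0.002]
force: [0.6, -0.9, -3.6]
finger_gap: 0.0237
gripper_force: 50.0
```

Request:
{"api": "move_arm", "payload": {
  "rows": [
    [-0.0015,0.036,-0.009,0],
    [-0.003,0.0725,-0.018,0],
    [-0.0045,0.109,-0.027,0],
    [-0.006,0.1453,-0.036,0],
    [-0.0075,0.1816,-0.045,0]
  ]
}}

```text
time_s: 5.78
eef_pos: [0.5124, -0.0119, 0.2967]
tool_rot: [-3.132, 0.248, 0.001]
force: [0.9, 0.5, -2.5]
finger_gap: 0.0235
gripper_force: 50.0
```

Request:
{"api": "move_arm", "payload": {
  "rows": [
    [-0.0015,0.036,-0.009,0.6],
    [-0.003,0.0725,-0.018,2.6],
    [-0.003,0.0725,-0.018,2.6],
    [-0.003,0.0725,-0.018,2.6],
    [-0.003,0.0725,-0.018,2.6]
  ]
}}

```text
time_s: 6.2
eef_pos: [0.4988, -0.0809, 0.3144]
tool_rot: [-3.125, 0.319, 0.001]
force: [1.0, 0.9, -3.1]
finger_gap: 0.0238
gripper_force: 50.0
```

```bash
python3 - <<'E'
from h import *
rel(.5,-.08,.32,-101.7)
cm=camera_model("wrist"); im=capture("wrist")
cv2.imwrite("pics/w3.png",cv2.resize(im[:,:,::-1],(800,600),interpolation=cv2.INTER_CUBIC))
np.savez("w3.npz",**cm); np.save("w3im.npy",im)
E
```

```text
t 6.2 pos [ 0.4988 -0.0809  0.3144] yaw -101.65 F [ 0.956   0.9114 -3.1249] gap 0.023810336160804732 -> shift [ 0.001  -0.0011 -0.0056] spin 0.05171114423950485
```

View pics/w3.png

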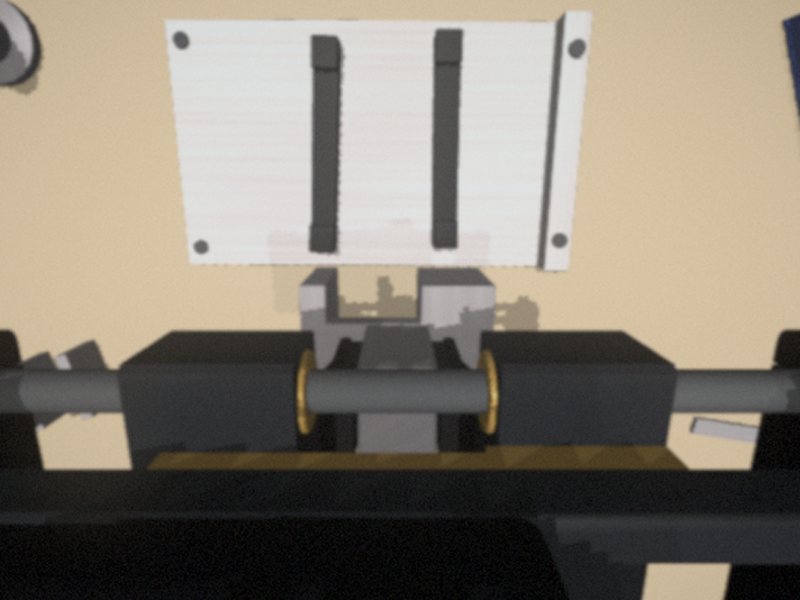

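Wrist view: rest1 spans (449,31)→(446,248), rest2 (326,36)→(322,251); the stop's face foot runs (557,20)→(538,266), and plate corners are at (165,20) and (190,264). The held gauge has its thick leg on the right, towards the stop.

```bash
python3 - <<'E'
from h import *
cm=dict(np.load("w3.npz"))
f=lambda u,v,z:bp(cm,((u+.5)/1.5625-.5,(v+.5)/1.5625-.5),z)[:2]
g={n:f(*p) for n,p in dict(ff=(557,21,.01),fn=(538,266,.01),tf=(566,12,.032),tn=(545,270,.032),of=(591,14,.032),on=(568,271,.032),p1=(165,20,.01),p2=(190,264,.01),
r1f=(449,31,.032),r1n=(445.5,248,.032),r2f=(326,36,.032),r2n=(322.5,252,.032),gk=(494,286,.197+.04),gn=(301,286,.197+.04)).items()}
for k,v in g.items(): print(k,v)
d=(g['p1']+g['p2']-g['ff']-g['fn']);d/=np.linalg.norm(d);print("row ang",np.degrees(np.arctan2(d[1],d[0])))
e=g['p1']-g['p2'];print("end edge ang+90",np.degrees(np.arctan2(e[1],e[0]))+90,np.linalg.norm(e))
e=g['tf']-g['tn'];print("stop edge+90",np.degrees(np.arctan2(e[1],e[0]))+90)
y=d;x=np.array([y[1],-y[0]])
F=(g['p1']+g['p2'])/2-.3*y; print("face mid from end",F,"direct",(g['ff']+g['fn'])/2,(g['tf']+g['tn'])/2)
for k in("r1","r2"):
    m=(g[k+'f']+g[k+'n'])/2;a=g[k+'f']-g[k+'n'];print(k,m,"len",np.linalg.norm(a),"ang+90",np.degrees(np.arctan2(a[1],a[0]))+90,"in stop: x",(m-F)@x,"y",(m-F)@y)
E
```

```text
ff [ 0.6577 -0.2381]
fn [ 0.4714 -0.1993]
tf [ 0.6571 -0.2372]
tn [ 0.472  -0.1986]
of [ 0.6521 -0.2548]
on [ 0.4674 -0.217 ]
p1 [0.7192 0.0566]
p2 [0.5338 0.096 ]
r1f [ 0.6619 -0.1523]
r1n [ 0.5063 -0.1218]
r2f [ 0.6768 -0.0637]
r2n [ 0.5232 -0.0233]
gk [ 0.5199 -0.122 ]
gn [ 0.5345 -0.0508]
row ang 78.14065058233697
end edge ang+90 78.00092003037037 0.1896013765018062
stop edge+90 78.21463907491359
face mid from end [ 0.5648 -0.2173] direct [ 0.5646 -0.2187] [ 0.5645 -0.2179]
r1 [ 0.5841 -0.1371] len 0.1586279132763222 ang+90 78.91451820780712 in stop: x 0.0023620254565456453 y 0.08246858975386985
r2 [ 0.6    -0.0435] len 0.15890411356006107 ang+90 75.23703178259358 in stop: x -0.0013005898646305455 y 0.177341468429717
```

Request:
{"api": "move_arm", "payload": {
  "rows": [
    [0.019,0.0095,0.023,0.2],
    [0.038,0.019,0.046,0.2],
    [0.057,0.0285,0.069,0.2],
    [0.076,0.038,0.092,0.2],
    [0.0944,0.0472,0.114,0.2]
  ]
}}

```text
time_s: 6.67
eef_pos: [0.5827, -0.1456, 0.1991]
tool_rot: [-3.124, 0.321, 0.001]
force: [0.1, -0.3, -3.5]
finger_gap: 0.0235
gripper_force: 50.0
```

Request:
{"api": "move_arm", "payload": {
  "rows": [
    [0,0,0,0],
    [0,0,0,0],
    [0,0,0,0]
  ]
}}

```text
time_s: 6.92
eef_pos: [0.582, -0.145, 0.2014]
tool_rot: [-3.124, 0.321, 0.0]
force: [1.0, -0.2, -3.0]
finger_gap: 0.0237
gripper_force: 50.0
```

```bash
python3 - <<'E'
from h import *
rel(.5817,-.1463,.130,-101.9)
E
```

```text
t 6.92 pos [ 0.582  -0.145   0.2014] yaw -101.74 F [ 1.0063 -0.2333 -3.0195] gap 0.02365374010035346 -> shift [-0.0001  0.0014  0.0714] spin 0.15838739084728104
```

Request:
{"api": "move_arm", "payload": {
  "rows": [
    [0,0.0014,0.012,0.15],
    [0,0.0014,0.03,0.15],
    [0,0.0014,0.048,0.15],
    [0,0.0014,0.063,0.15],
    [0,0.0014,0.0705,0.15]
  ]
}}

```text
time_s: 7.33
eef_pos: [0.5806, -0.1475, 0.1293]
tool_rot: [-3.124, 0.328, 0.002]
force: [-0.7, 0.0, -2.9]
finger_gap: 0.0234
gripper_force: 50.0
```

Request:
{"api": "move_arm", "payload": {
  "rows": [
    [0,0,0,0],
    [0,0,0,0],
    [0,0,0,0]
  ]
}}

```text
time_s: 7.58
eef_pos: [0.5822, -0.1481, 0.1321]
tool_rot: [3.124, -0.329, 0.003]
force: [0.6, -0.0, -2.0]
finger_gap: 0.0234
gripper_force: 50.0
```

```bash
python3 - <<'E'
from h import *
rel(.5647+.206*.037,-.2178+.9785*.037,.129,-101.9)
cm=camera_model("wrist"); im=capture("wrist")
cv2.imwrite("pics/w4.png",cv2.resize(im[:,:,::-1],(800,600),interpolation=cv2.INTER_CUBIC))
E
```

```text
t 7.58 pos [ 0.5822 -0.1481  0.1321] yaw -102.01 F [ 0.5796 -0.0149 -2.0336] gap 0.02338929749423395 -> shift [-0.0027  0.0348  0.0031] spin -0.11301460699581867
```

View pics/w4.png

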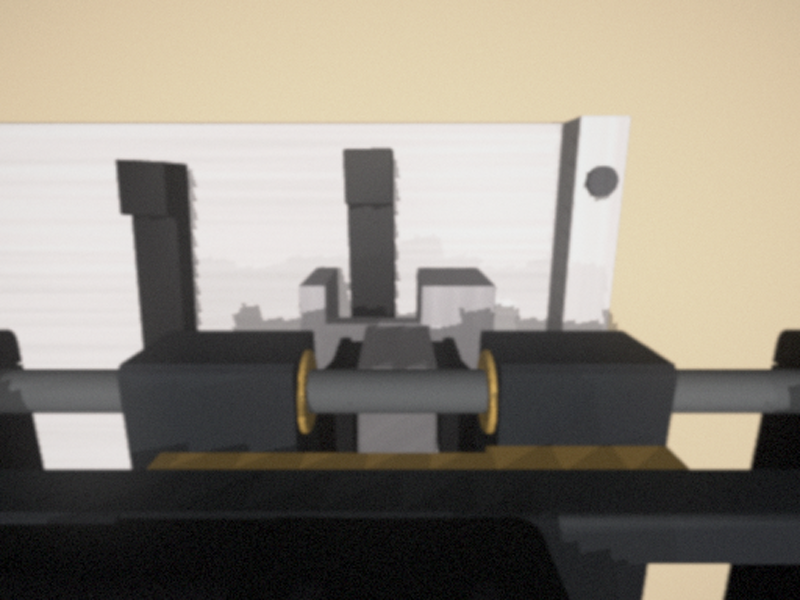

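Rest1 (350–393 px) lies between the gauge's legs (340 and 418 px), clear of the thick leg; rest2 is well to the left. Dragging now.

Request:
{"api": "move_arm", "payload": {
  "rows": [
    [-0.0005,0.003,0.0025,0],
    [-0.001,0.007,0.0025,0],
    [-0.001,0.012,0.0025,0],
    [-0.0015,0.017,0.0025,0],
    [-0.002,0.022,0.0025,0]
  ]
}}

```text
time_s: 8.05
eef_pos: [0.5749, -0.1701, 0.1284]
tool_rot: [3.124, -0.33, 0.001]
force: [0.1, 1.1, -3.3]
finger_gap: 0.0237
gripper_force: 50.0
```

Request:
{"api": "move_arm", "payload": {
  "rows": [
    [0,0.004,0,0],
    [0,0.007,0,0],
    [0,0.009,0,0],
    [0,0.011,0,0],
    [0,0.012,0,0]
  ]
}}

```text
time_s: 8.47
eef_pos: [0.5724, -0.1813, 0.1283]
tool_rot: [3.124, -0.329, 0.0]
force: [-0.1, 2.1, -2.9]
finger_gap: 0.0235
gripper_force: 50.0
```

Request:
{"api": "move_arm", "payload": {
  "rows": [
    [0,0.0005,0,0],
    [0,0.001,0,0],
    [0,0.001,0,0],
    [0,0.001,0,0],
    [0,0.001,0,0]
  ]
}}

```text
time_s: 8.88
eef_pos: [0.5723, -0.1816, 0.1283]
tool_rot: [-3.124, 0.328, -0.0]
force: [0.4, 2.5, -2.1]
finger_gap: 0.0236
gripper_force: 50.0
```

```bash
python3 - <<'E'
from h import *
rel(.5647+.206*.037,-.2178+.9785*.037,.129,-101.9)
E
```

```text
t 8.88 pos [ 0.5723 -0.1816  0.1283] yaw -102.0 F [ 0.4123  2.4877 -2.127 ] gap 0.023551158411997054 -> shift [-0.      0.     -0.0007] spin -0.09674001472933469
```

Request:
{"api": "move_arm", "payload": {
  "rows": [
    [0,0.001,0,0],
    [0,0.002,0,0],
    [0,0.002,0,0]
  ]
}}

```text
time_s: 9.13
eef_pos: [0.5722, -0.1819, 0.1284]
tool_rot: [-3.122, 0.326, -0.0]
force: [-0.4, 7.2, -1.1]
finger_gap: 0.0238
gripper_force: 50.0
```

Request:
{"api": "move_arm", "payload": {
  "rows": [
    [0,-0.003,0,0],
    [0,-0.007,0,0],
    [0,-0.0105,0,0],
    [0,-0.0105,-0.005,0],
    [0,-0.0105,-0.02,0]
  ]
}}

```text
time_s: 9.55
eef_pos: [0.5729, -0.1736, 0.1467]
tool_rot: [-3.124, 0.329, 0.006]
force: [0.5, -0.5, -2.9]
finger_gap: 0.0237
gripper_force: 50.0
```

Request:
{"api": "move_arm", "payload": {
  "rows": [
    [0,0,-0.03,0],
    [0,-0.03,-0.05,0],
    [0,-0.063,-0.05,0],
    [0,-0.097,-0.05,0],
    [0,-0.123,-0.05,0]
  ]
}}

```text
time_s: 9.97
eef_pos: [0.6001, -0.0508, 0.1994]
tool_rot: [-3.124, 0.328, -0.003]
force: [-0.6, 0.5, -4.5]
finger_gap: 0.0233
gripper_force: 50.0
```

Request:
{"api": "move_arm", "payload": {
  "rows": [
    [0,0,0,0],
    [0,0,0,0],
    [0,0,0,0],
    [0,0,0,0]
  ]
}}

```text
time_s: 10.3
eef_pos: [0.5995, -0.0552, 0.1983]
tool_rot: [3.123, -0.332, -0.0]
force: [0.1, 0.3, -3.8]
finger_gap: 0.0237
gripper_force: 50.0
```

```bash
python3 - <<'E'
from h import *
rel(.5984,-.0529,.129,-101.9)
cm=camera_model("wrist"); im=capture("wrist")
cv2.imwrite("pics/w5.png",cv2.resize(im[:,:,::-1],(800,600),interpolation=cv2.INTER_CUBIC));np.savez("w5.npz",**cm)
E
```

```text
t 10.3 pos [ 0.5995 -0.0552  0.1983] yaw -102.15 F [ 0.1102  0.2855 -3.8485] gap 0.023688389122293985 -> shift [-0.0016 -0.0021  0.0693] spin -0.251824677577531
```

View pics/w5.png

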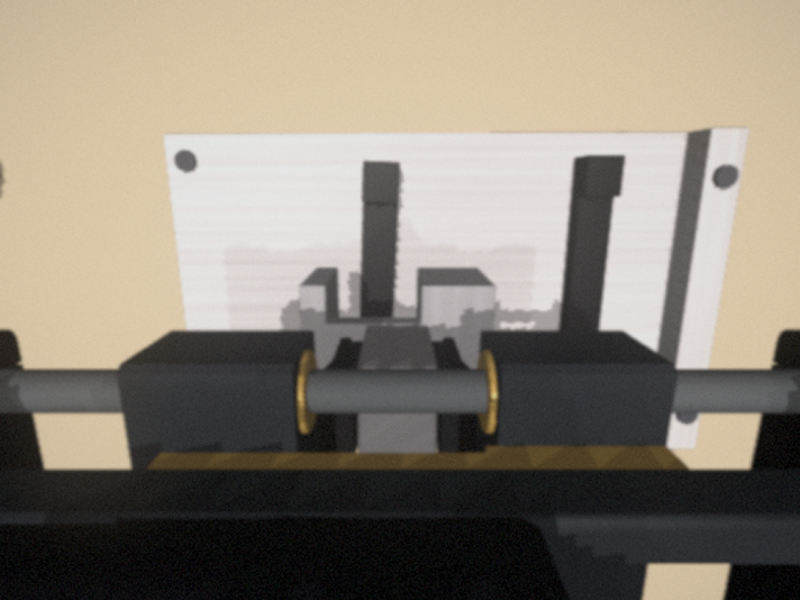

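Rest2 (362–398 px) is centred between the legs (337, 418), and rest1 stands square near the stop. Descending and dragging.

Request:
{"api": "move_arm", "payload": {
  "rows": [
    [-0.001,-0.002,0.012,-0.2],
    [-0.001,-0.002,0.03,-0.2],
    [-0.001,-0.002,0.048,-0.2],
    [-0.001,-0.002,0.063,-0.2],
    [-0.001,-0.002,0.068,-0.2]
  ]
}}

```text
time_s: 10.77
eef_pos: [0.5974, -0.0518, 0.127]
tool_rot: [3.125, -0.325, -0.007]
force: [-21.5, 2.7, 46.9]
finger_gap: 0.0236
gripper_force: 50.0
```

Request:
{"api": "move_arm", "payload": {
  "rows": [
    [0,0,0,0],
    [0,0,0,0],
    [0,0,0,0]
  ]
}}

```text
time_s: 11.02
eef_pos: [0.5994, -0.0515, 0.1307]
tool_rot: [-3.125, 0.324, -0.002]
force: [0.9, -1.1, -3.2]
finger_gap: 0.0235
gripper_force: 50.0
```

```bash
python3 - <<'E'
from h import *
rel(.5647+.206*.102,-.2178+.9785*.102,.1285,-101.9)
E
```

```text
t 11.02 pos [ 0.5994 -0.0515  0.1307] yaw -101.85 F [ 0.8547 -1.1118 -3.161 ] gap 0.023548366015305494 -> shift [0.0002 0.0679 0.0022] spin 0.053550689647408944
```

Request:
{"api": "move_arm", "payload": {
  "rows": [
    [0,0.003,0.001,0],
    [0,0.007,0.001,0],
    [0,0.012,0.001,0],
    [0,0.018,0.001,0],
    [0,0.024,0.001,0]
  ]
}}

```text
time_s: 11.43
eef_pos: [0.5942, -0.0754, 0.1295]
tool_rot: [-3.125, 0.324, -0.001]
force: [0.8, 0.8, -2.7]
finger_gap: 0.0238
gripper_force: 50.0
```

Request:
{"api": "move_arm", "payload": {
  "rows": [
    [0,0.006,0,0],
    [0,0.012,0,0],
    [0,0.018,0,0],
    [0,0.024,0,0],
    [0,0.029,0,0]
  ]
}}

```text
time_s: 11.85
eef_pos: [0.5881, -0.1041, 0.1293]
tool_rot: [3.125, -0.324, 0.0]
force: [-0.4, 1.0, -3.3]
finger_gap: 0.0235
gripper_force: 50.0
```

Request:
{"api": "move_arm", "payload": {
  "rows": [
    [0,0.004,0,0],
    [0,0.007,0,0],
    [0,0.01,0,0],
    [0,0.012,0,0],
    [0,0.013,0,0]
  ]
}}

```text
time_s: 12.27
eef_pos: [0.5855, -0.1161, 0.1292]
tool_rot: [3.125, -0.324, -0.0]
force: [0.4, 0.5, -2.5]
finger_gap: 0.0238
gripper_force: 50.0
```

Request:
{"api": "move_arm", "payload": {
  "rows": [
    [0,0.001,0,0],
    [0,0.002,0,0],
    [0,0.002,0,0],
    [0,0.002,0,0]
  ]
}}

```text
time_s: 12.6
eef_pos: [0.5851, -0.1179, 0.1292]
tool_rot: [3.125, -0.324, -0.0]
force: [0.3, 1.6, -4.0]
finger_gap: 0.0236
gripper_force: 50.0
```

```bash
python3 - <<'E'
from h import *
rel(.5647+.206*.101,-.2178+.9785*.101,.1285,-101.9)
E
```

```text
t 12.6 pos [ 0.5851 -0.1179  0.1292] yaw -101.83 F [ 0.3236  1.5687 -3.9984] gap 0.023596609840866745 -> shift [0.0006 0.0009 0.0007] spin 0.07379228804023796
```

Request:
{"api": "move_arm", "payload": {
  "rows": [
    [0,0.001,0,0],
    [0,0.001,0,0],
    [0,-0.002,0,0],
    [0,-0.005,0,0],
    [0,-0.008,0,0]
  ]
}}

```text
time_s: 13.02
eef_pos: [0.5869, -0.1097, 0.1293]
tool_rot: [3.125, -0.324, 0.0]
force: [0.4, 0.3, -3.3]
finger_gap: 0.0237
gripper_force: 50.0
```

Request:
{"api": "move_arm", "payload": {
  "rows": [
    [0,0,-0.005,0],
    [0,0,-0.025,0],
    [0,0,-0.05,0],
    [0,0,-0.08,0],
    [0,0,-0.1,0]
  ]
}}

```text
time_s: 13.43
eef_pos: [0.5873, -0.1098, 0.2324]
tool_rot: [3.125, -0.323, 0.004]
force: [0.9, -0.4, -3.8]
finger_gap: 0.0237
gripper_force: 50.0
```

Request:
{"api": "move_arm", "payload": {
  "rows": [
    [-0.0075,-0.037,0,0],
    [-0.015,-0.074,0,0],
    [-0.0225,-0.111,0,0],
    [-0.03,-0.148,0,0],
    [-0.0375,-0.185,0,0]
  ]
}}

```text
time_s: 13.85
eef_pos: [0.5877, 0.0805, 0.2299]
tool_rot: [3.125, -0.324, 0.001]
force: [0.9, 0.1, -3.2]
finger_gap: 0.0236
gripper_force: 50.0
```

Request:
{"api": "move_arm", "payload": {
  "rows": [
    [-0.0075,-0.037,0,0],
    [-0.015,-0.074,0,0],
    [-0.0225,-0.111,0,0],
    [-0.03,-0.148,0,0],
    [-0.0375,-0.185,0,0]
  ]
}}

```text
time_s: 14.27
eef_pos: [0.589, 0.2692, 0.2297]
tool_rot: [3.125, -0.324, 0.001]
force: [1.4, -0.6, -3.2]
finger_gap: 0.0238
gripper_force: 50.0
```

Request:
{"api": "move_arm", "payload": {
  "rows": [
    [-0.0075,-0.037,0,0],
    [-0.015,-0.07,0,0],
    [-0.0155,-0.077,0,0],
    [-0.0155,-0.077,0,0],
    [-0.0155,-0.077,0,0]
  ]
}}

```text
time_s: 14.68
eef_pos: [0.5896, 0.3464, 0.2292]
tool_rot: [3.125, -0.322, -0.0]
force: [0.0, 0.2, -3.2]
finger_gap: 0.0238
gripper_force: 50.0
```

```bash
python3 - <<'E'
from h import *
rel(.59,.345,.1172,-101.9)
cv2.imwrite("pics/top2.png",cv2.resize(capture("top")[:,:,::-1],(800,600),interpolation=cv2.INTER_CUBIC))
E
```

```text
t 14.68 pos [0.5896 0.3464 0.2292] yaw -101.76 F [ 0.0342  0.1723 -3.2187] gap 0.0237587415034143 -> shift [0.0007 0.0012 0.112 ] spin 0.13683330002328375
```

View pics/top2.png

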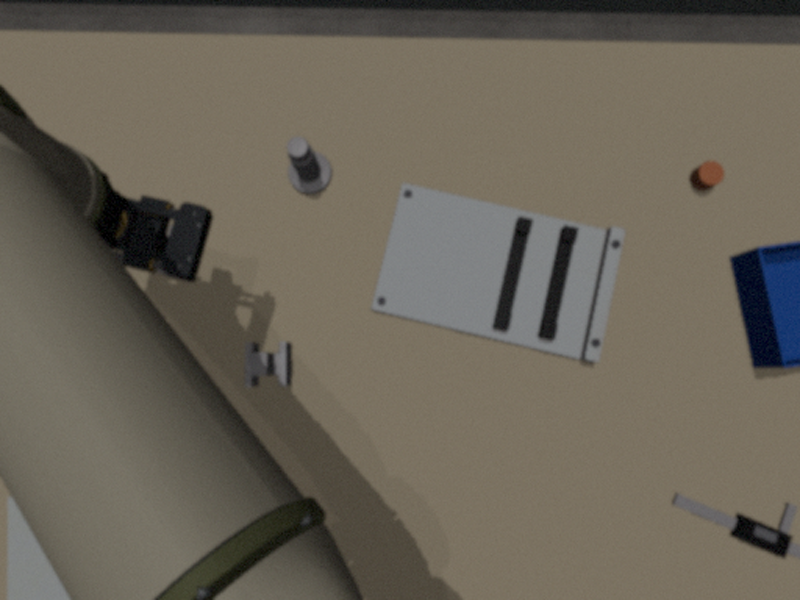

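Rest centres are at (558,283) and (513,273) px, which gives ~64 mm between them, and rest1 ~55 mm from the face; both are square. The other items have not moved. Now setting the gauge down.

Request:
{"api": "move_arm", "payload": {
  "rows": [
    [0,0,0.03,0],
    [0,0,0.06,0],
    [0,0,0.085,0],
    [0,0,0.098,0],
    [0,0,0.105,0]
  ]
}}

```text
time_s: 15.15
eef_pos: [0.5898, 0.3439, 0.1223]
tool_rot: [3.122, -0.326, -0.003]
force: [0.1, 0.0, -3.5]
finger_gap: 0.0237
gripper_force: 50.0
```

Request:
{"api": "move_arm", "payload": {
  "rows": [
    [0,0,0.001,0],
    [0,0,0.002,0],
    [0,0,0.003,0],
    [0,0,0.004,0],
    [0,0,0.004,0]
  ]
}}

```text
time_s: 15.57
eef_pos: [0.5902, 0.3463, 0.1212]
tool_rot: [-3.124, 0.324, -0.002]
force: [0.5, 0.7, -4.1]
finger_gap: 0.0238
gripper_force: 50.0
```

Request:
{"api": "move_arm", "payload": {
  "rows": [
    [0,0,0.001,0],
    [0,0,0.002,0],
    [0,0,0.003,0],
    [0,0,0.003,0],
    [0,0,0.003,0]
  ]
}}

```text
time_s: 15.98
eef_pos: [0.5898, 0.346, 0.1172]
tool_rot: [3.125, -0.324, 0.0]
force: [0.2, 0.2, -3.0]
finger_gap: 0.0237
gripper_force: 50.0
```

Request:
{"api": "move_arm", "payload": {
  "rows": [
    [0,0,0.0005,0],
    [0,0,0.001,0],
    [0,0,0.0015,0],
    [0,0,0.0015,0]
  ]
}}

```text
time_s: 16.32
eef_pos: [0.5899, 0.3461, 0.1171]
tool_rot: [3.125, -0.324, 0.001]
force: [-4.7, -3.1, 9.0]
finger_gap: 0.0237
gripper_force: 50.0
```

Contact was felt; release, then lift.

Request:
{"api": "move_arm", "payload": {
  "rows": [
    [0,0,-0.0005,0],
    [0,0,-0.0005,0],
    [0,0,-0.0005,0],
    [0,0,-0.0005,0],
    [0,0,-0.0005,0]
  ],
  "hand": 0.087
}}

```text
time_s: 16.73
eef_pos: [0.5899, 0.3461, 0.1161]
tool_rot: [-3.125, 0.324, -0.0]
force: [-0.6, -0.7, -0.1]
finger_gap: 0.0495
gripper_force: 0.0
```

Request:
{"api": "move_arm", "payload": {
  "rows": [
    [0,0,0,0],
    [0,0,0,0],
    [0,0,0,0],
    [0,0,0,0],
    [0,0,0,0]
  ]
}}

```text
time_s: 17.15
eef_pos: [0.5899, 0.346, 0.1162]
tool_rot: [3.125, -0.324, 0.0]
force: [-0.0, 0.1, -0.2]
finger_gap: 0.0817
gripper_force: 0.0
```

Request:
{"api": "move_arm", "payload": {
  "rows": [
    [0,0,-0.01,0],
    [0,0,-0.035,0],
    [0,0,-0.07,0],
    [0,0,-0.11,0],
    [0,0,-0.15,0]
  ]
}}

```text
time_s: 17.57
eef_pos: [0.5894, 0.3459, 0.2685]
tool_rot: [3.125, -0.323, -0.001]
force: [1.1, -0.3, -0.3]
finger_gap: 0.0871
gripper_force: 0.0
```

Request:
{"api": "move_arm", "payload": {
  "rows": [
    [0,0,0,0],
    [0,0,0,0],
    [0,0,0,0],
    [0,0,0,0],
    [0,0,0,0]
  ]
}}

```text
time_s: 17.98
eef_pos: [0.5895, 0.3457, 0.2648]
tool_rot: [3.123, -0.324, -0.003]
force: [-0.0, 0.3, -0.6]
finger_gap: 0.0872
gripper_force: 0.0
```

```bash
python3 - <<'E'
from h import *
rel(.59,.345,.26,-101.9)
cv2.imwrite("pics/w6.png",cv2.resize(capture("wrist")[:,:,::-1],(800,600)))
E
```

```text
t 17.98 pos [0.5895 0.3457 0.2648] yaw -101.83 F [-0.0321  0.2915 -0.5764] gap 0.08723586180594024 -> shift [0.0007 0.0005 0.0048] spin 0.07353913517800947
```

View pics/w6.png

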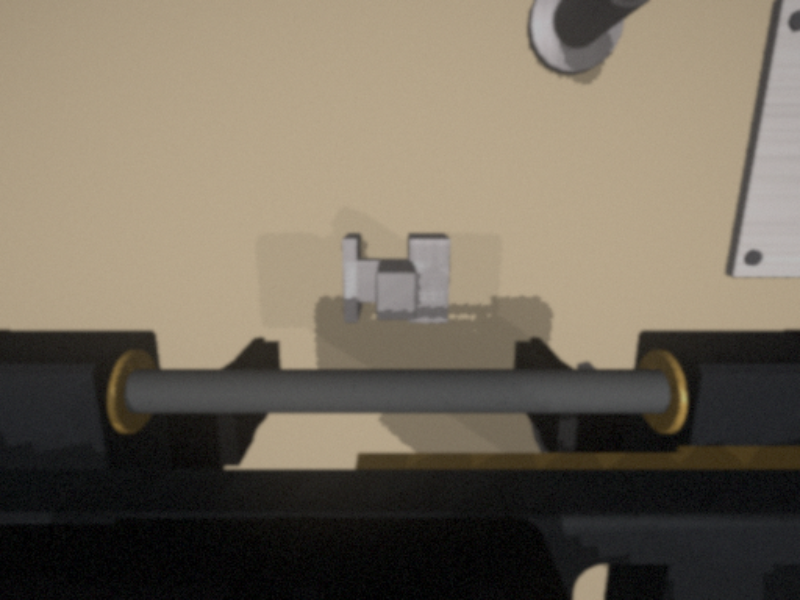

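The gauge stands upright and free at (395,280) px, off the plate.

```bash
python3 -c "
from rig import manip
print(manip.hand_in())"
```

```text
the job is handed in; nothing more can be done
None
```

The job is handed in, though no verdict came back: in the top view the rests measure about 55 mm (stop face to first rest's middle) and 64 mm (middle to middle), both square to the row, and the gauge stands upright on the bench, off the plate.

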